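# Clear the plugged pipe with the tap brush

### The job

Take the chrome tap brush out of its socket in the blue caddy, feel its rod gently into the throat of the off-centre funnel on top of the clear pipe, and push the stuck orange plug out of the bottom with it so that the plug drops into the tray below. Do not press hard: never more than about 20 N on the funnel or the plug; do not touch the stand or the plug with the gripper, and leave the other things alone. Then put the brush back upright in its socket, fully home, and let it go.

Things in the scene. Friction and masses are not known exactly. Their poses are not given: they have to be found in the camera images.
- brush: Chrome tap brush, 194 mm long, 140 g, loose, standing rod-down in its socket. Origin: centre of the rod's tip (lower end), +z towards the bristles. Rod 12 mm diameter, z 0 to 120 mm, tip edge chamfered 1 mm; round collar 34 mm diameter, 120-124 mm; black grip, 124-174 mm; yellow bristle head 20 mm diameter, 174-194 mm. It may stand turned any way about z.
- grip (a point): Centre of the brush's black square grip, 149 mm from the rod's tip, axes as the brush. The grip is 22 x 22 mm, its flat faces look along x and y, and it is 50 mm long.
- socket (a point): Centre of the rim of the brush's socket, +z up: an upright tube in the blue caddy, rim 150 mm over the table, bore 17 mm, flaring to 29 mm over the top 10 mm. When the brush is home its collar rests on the rim and its tip is 120 mm below this point. Side forces move the socket, since it rides on the lazy Susan.
- susan: Lazy Susan; origin under its centre, the turning axis. White disc 260 mm diameter, top 22 mm over the table, turns very freely. The blue caddy on it is 90 x 170 mm, walls up to 87 mm over the table; the socket stands 47 mm from the axis.
- stand: Fixed stand holding a clear upright pipe on its own axis; origin at the centre of the underside, z up. Tray 110 x 110 mm square to x and y, walls 24 mm high. Two aluminium posts, 24 x 14 mm, at y = +-62 mm, 128 mm high. The pipe, bore 40 mm, runs from z = 60 to 135 mm and is open below.
- pipe_top (a point): Point on the PIPE's axis, level with the rim of the white funnel cap (z = 160 mm). The rigid funnel is shallow: 40 mm wide at the rim, falling 5 mm (slope 5:12) to a straight throat 17 mm wide, z = 155 to 131 mm. Its axis is always 8 mm off this point, in an unreported direction: see it or feel for it (deeper = nearer). A rod pressed on the slope will not slide in.
- pipe_end (a point): Centre of the pipe's open lower end, 60 mm above the stand's underside. Inside the pipe two sprung rubber cheeks (+y and -y sides), from 6 to 36 mm above this point, pinch the plug: pushing it takes some 5 to 13 N until its top has passed about 6 mm above this point, when it falls free.
- plug: Orange round plug, 34 mm diameter, 28 mm high, 30 g, loose, origin at its centre. It starts upright in the clear pipe, pinched between the cheeks, its centre 84 to 96 mm above the stand's underside. It falls about 35 mm into the tray when pushed out, and may land upright or on its side.
- refill: Bystander: capped green refill bottle, 42 mm diameter, 115 mm high, standing in the blue caddy. Origin under its centre.
- cup: Bystander: red hard plunger cup, 52 mm diameter, 40 mm high, on the lazy Susan disc. Origin under its centre.
- jar: Bystander: glass jar with lid, 70 mm diameter, 85 mm high. Origin under its centre.
- cleaner: Bystander: blue bottle, 64 mm diameter, 190 mm high. Origin under its centre.
- tin: Bystander: flat tin, 72 mm diameter, 45 mm high. Origin under its centre.
- soapbox: Bystander: cardboard soap box 90 x 60 x 35 mm. Origin under its centre.
- scrubber: Bystander: hand brush about 200 mm long lying flat. Origin under its middle.
Things that resemble listed ones, but are neither listed nor needed, are in the scene too. There is more than one size of the brush; the one meant has the size given above.

How it is judged:
On the way, in this order (a step that is already met when the one before it is completed fails the run):
1. the brush has been drawn fully out of its socket (z of brush in the frame of socket above 0.005 m), for 0.1 s.
2. the rod, through the funnel and in the pipe, pushes on the plug (contact force between brush and plug above 1.5 N and z of brush in the frame of stand below 0.118 m and horizontal distance between brush and stand below 0.016 m and angle between brush's own z axis and vertical below 0.25 rad), for 0.1 s.
3. the plug is out of the bottom of the pipe while the rod is still in the pipe (z of plug in the frame of stand below 0.04 m and z of brush in the frame of stand below 0.118 m and horizontal distance between brush and stand below 0.016 m), for 0.1 s.
At the end, for the whole second after the job is handed in: The plug lies at rest in the tray under the pipe (centre less than 35 mm above the stand's underside and within 55 mm of its axis); the brush stands upright (within 0.12 rad) and still in its socket, tip at least 114 mm below the rim (home is 120) (z of plug in the frame of stand below 0.035 m and horizontal distance between plug and stand below 0.055 m and linear speed of each of plug, brush below 0.03 m/s and z of brush in the frame of socket below -0.114 m and horizontal distance between brush and socket below 0.01 m and angle between brush's own z axis and vertical below 0.12 rad); the robot touches nothing.
It fails at once if the brush presses on the stand or its funnel with more than 22 N (contact force between brush and stand above 22 N).
It fails at once if the brush presses on the plug with more than 22 N (contact force between brush and plug above 22 N).
It fails at once if the robot itself touches the plug or the stand (contact force between any of the fingers, the arm and plug above 0.5 N or contact force between any of the arm, the fingers and stand above 2 N).
It fails at once if a bystander on the table is moved by more than 30 mm (distance of any of jar, cleaner, tin, soapbox, scrubber from where it was at the start of the episode above 0.03 m).
It fails at once if the refill bottle or the plunger cup on the lazy Susan is tipped over or knocked off (angle between any of refill, cup's own z axis and vertical above 0.5 rad or height (world z) of cup below 0.01 m).
It also fails if it takes over 72 s, if anything falls off the work surface, if the arm or the gripper's body presses on something with over 40 N, if the wrist force passes 120 N, or if a joint passes its speed limit or range.

### The arm

A 7-joint arm with a two-finger parallel gripper is mounted at the origin on the work surface. World frame = base frame: x ahead of the robot, y to its left, z up, the work surface at z = 0. Lengths are in m, angles in rad, forces in N, time in s.
With the tool pointing down it reaches from about 0.425 to 1.025 m from the base axis. Payload 9.4 kg.
Tool frame: the origin (TCP) lies between the finger pads; the fingertips stand 17 mm ahead of it and the grasp point (between the pads) lies 2 mm behind it (bot.tip_extent is the distance from the TCP to the fingertips, in m); z points along the fingers, y is the line along which they close (so a half turn about z gives the same grasp; the last joint's range is limited). The gripper opens to 85 mm and grips with 20 to 120 N. Pads are 22 mm wide; open, the fingers measure 114 mm over their backs; the gripper's body (76 mm by 85 mm) begins 54 mm behind the grasp point. The pads swing forward as they close: fully open they stand 13 mm farther back than shut.
Start: joints at [-1.372, 0.599, -0.003, 1.599, 0.002, 0.943, -0.08], TCP at [0.197, 0.698, 0.248] pointing down, gripper open.
Joint ranges: [-2.57, 2.57], [-0.35, 1.97], [-1.29, 1.29], [0.11, 2.56], [-1.05, 4.19], [0.11, 1.86], [-2.63, 2.63]. Speed limits (rad/s): [2.22, 2.22, 3.01, 3.01, 3.14, 3.14, 3.14].

### API

Orientations are given as a unit quaternion [x, y, z, w].
In Python, from station import bot gives the robot as it stands.
- The arm moves only by the shell command python3 -m creep 'ROWS' [FORCE]. ROWS is JSON, a list of rows, each an object with "xyz": the shift along the world's x, y, z in m, a list of three; "dr": the turn, a rotation vector about the world's x, y, z in degrees, a list of three; "gripper": the opening, from -1 (shut) to 1 (fully open), so that 0 is half open. In form: [{"xyz": [x, y, z], "dr": [rx, ry, rz], "gripper": gripper}, ...]. A call has 1 to 5 rows; each row is the pose to reach, as a shift and turn from the pose commanded when the call began; what a row does not reach only later rows make up. A row lasts 1/10 s, in which the tool goes at most 50 mm and 8.59 degrees, less where a joint would pass 70% of its speed; a pose out of reach is approached as far as the arm can. A call with a gripper value outside its range is refused whole. The fingers move at their own pace and stop on an object; FORCE is the grip in N (left out, the last holds). Time passes only in rows, so rows that repeat a pose let the fingers close. It gives the time, the measured TCP pose, the force, the opening and the grip force at its end, in the units of the state.
- bot.state(): the state, without advancing time (a new reading comes with each control period).
- bot.capture(name): name is "side" or "top"; returns (picture, depth): 400x640x3 uint8, red, green, blue; 400x640 float32, m along the optical axis (not along the pixel's ray), 0 where there is no reading.
- bot.calibration(name): a dict with "intrinsics" (3x3 intrinsics, pixels), "dist" ([k1, k2, p1, p2, k3] as OpenCV has them; the pictures are not rectified), "rvec" (rotation vector, rad) and "tvec" (3), from world to camera coordinates, as OpenCV has them. Camera axes: x right, y down, z forward; pixel columns grow to the right and rows downward; lengths in m; the calibration is good to about 2 mm. A picture is of the moment at which its call begins. calibration takes no time and is no camera call.
- bot.job_done(): hands the job in; it is judged then, once.
Trained networks look in the newest picture that a camera, given by its name, has taken for a name from the list of things; names that differ only in an ending like _2 or _b are one class to them, and where a whole thing is asked for, a point or a joint stands for the part that bears it (a point fixed in the world has none). Each returns a list of dicts, best first, with "score" (0 to 1); they miss things now and then, are a little off and sometimes report something else, mostly with a low value. They report only what shows in the picture. A call takes as long as a camera call. They do not tell look-alikes from the thing itself.
- bot.boxes_of(camera, thing): "location" ([column, row] in pixels, amid what is visible of it).
- bot.masks_of(camera, thing): "pixels" (400x640 bool, what is visible of it) and "location" ([column, row] in pixels, amid what is visible of it).
The state is a dict: "clock": time; "qpos": joint angles; "joint_vel": joint speeds; "effort": joint torques, N m; "ee_pos": TCP position; "eef_rot": TCP orientation; "wrist_force": force on the tool from outside, world axes, zero at the start; "ft_torque": the same for the moment, N m; "finger_gap": opening from 0.0 (shut) to 1.0 (fully open); "finger_force": force on a finger pad.
Only numpy, scipy, OpenCV 4.12 (cv2) and the standard library are available. Lean on these libraries where they do the work, as an engineer would, in place of code of your own. Each camera call takes 0.05 s, during which the arm holds its last target. There are 200 camera calls.

## Working session

There is one attempt and no reset: what is moved stays moved. The work goes in short steps, Python scripts to look and compute and a shell command to move; the robot and the scene stay as the last step left them, time stands still between calls to the robot, and variables do not carry over. Pictures are saved under pics/ and viewed, at most 10 in all, crops included, and the job is handed in when it is done.

```bash
ls; mkdir -p pics
cat > h.py <<'E'
import numpy as np, cv2
from station import bot
def cal(c):
    k=bot.calibration(c); R=cv2.Rodrigues(np.array(k["rvec"],float))[0]
    return np.array(k["intrinsics"],float),np.array(k["dist"],float),R,np.array(k["tvec"],float).ravel()
def pts(c,uv,d):
    K,D,R,t=cal(c); n=cv2.undistortPoints(np.array(uv,float).reshape(-1,1,2),K,D).reshape(-1,2)
    P=np.c_[n,np.ones(len(n))]*np.array(d).reshape(-1,1)
    return (P-t)@R
def onz(c,uv,z):
    K,D,R,t=cal(c); n=cv2.undistortPoints(np.array(uv,float).reshape(-1,1,2),K,D).reshape(-1,2)
    r=np.c_[n,np.ones(len(n))]@R; o=-R.T@t
    return o+r*((z-o[2])/r[:,2])[:,None]
def proj(c,P):
    K,D,R,t=cal(c); return cv2.projectPoints(np.array(P,float).reshape(-1,1,3),cv2.Rodrigues(R)[0],t,K,D)[0].reshape(-1,2)
def save(n,im): cv2.imwrite(f"pics/{n}.png",im[:,:,::-1])
E
python3 - <<'E'
from h import *
for c in ("side","top"):
    im,d=bot.capture(c); save(c+"0",im); np.save(c+"_d.npy",d)
    K,D,R,t=cal(c); print(c,-R.T@t,R[2],K[0,0])
    for th in ("brush","stand","susan","plug","refill","cup","jar","cleaner"):
        print(c,th,[(np.round(b["location"]).tolist(),round(b["score"],2)) for b in bot.boxes_of(c,th)][:4])
print(bot.state())
E
```

```text
pics
side [0.15344697 0.87510135 0.97615405] [ 0.37229463 -0.67711098 -0.63475777] 419.01616498231624
side brush [([287.0, 250.0], 0.79), ([363.0, 203.0], 0.67)]
side stand [([375.0, 204.0], 0.8), ([264.0, 217.0], 0.56)]
side susan [([302.0, 291.0], 0.86), ([263.0, 220.0], 0.3)]
side plug []
side refill [([320.0, 276.0], 0.89)]
side cup [([307.0, 307.0], 0.6)]
side jar [([261.0, 218.0], 0.59)]
side cleaner [([220.0, 355.0], 0.67), ([287.0, 248.0], 0.42)]
top [0.45452277 0.00500622 1.46477803] [ 0.12541252  0.00736215 -0.99207736] 396.8541111172837
top brush [([244.0, 213.0], 0.64), ([324.0, 244.0], 0.5)]
top stand [([377.0, 235.0], 0.78)]
top susan [([259.0, 227.0], 0.55)]
top plug []
top refill [([262.0, 239.0], 0.63), ([263.0, 230.0], 0.61)]
top cup [([234.0, 243.0], 0.63)]
top jar [([304.0, 159.0], 0.76), ([261.0, 228.0], 0.33)]
top cleaner [([169.0, 213.0], 0.8)]
{'clock': 0.9, 'qpos': array([-1.37168431,  0.59930229, -0.0025203 ,  1.59939202,  0.00180414,
        0.94289685, -0.07982374]), 'joint_vel': array([ 7.24405305e-04, -3.04077946e-04, -8.89914870e-04,  2.25871469e-05,
       -2.67779503e-04, -1.01403969e-03,  4.54896223e-05]), 'effort': array([-4.94774358e-04, -7.76176858e+01,  1.56283882e+00, -2.58386493e+01,
        1.24173932e-02,  1.48208561e-03, -4.62667276e-05]), 'ee_pos': array([0.19743388, 0.69760395, 0.24827564]), 'eef_rot': array([1.37460795e-01, 9.90507208e-01, 7.38192590e-07, 1.92813297e-05]), 'wrist_force': array([-0.09271231,  0.08641356, -0.5110146 ]), 'ft_torque': array([-0.04977147,  0.05102003, -0.01469409]), 'finger_force': 0.0, 'finger_gap': 0.9980612775998916}
```

Run:
```python
import cv2
a=cv2.imread("pics/side0.png")[120:400,180:480]; b=cv2.imread("pics/top0.png")[120:300,140:440]
cv2.imwrite("pics/s1.png",cv2.resize(a,None,fx=2.14,fy=2.14,interpolation=2)); cv2.imwrite("pics/t1.png",cv2.resize(b,None,fx=2.6,fy=2.6,interpolation=2))
```

```text
(no output)
```

View pics/s1.png

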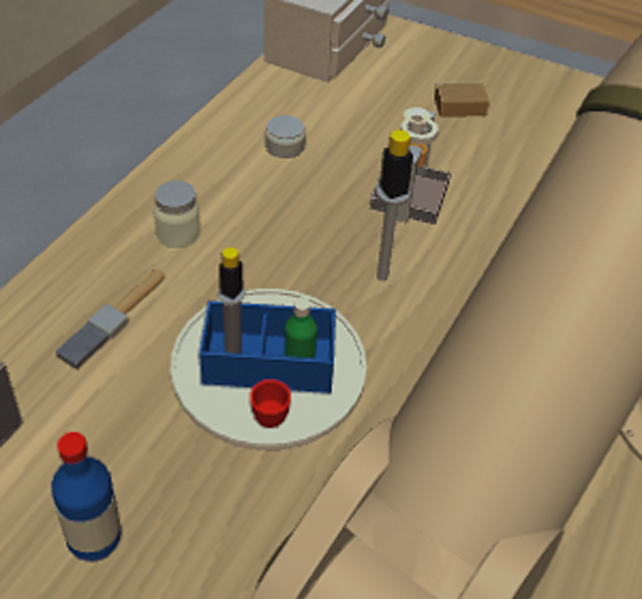

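View pics/t1.png

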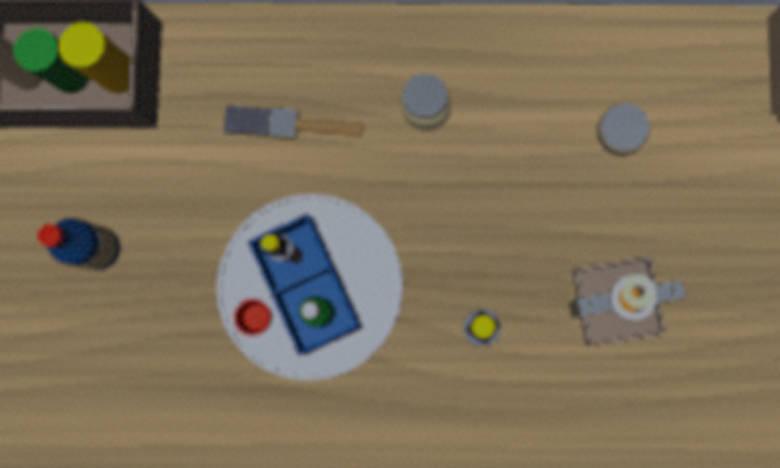

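Brush candidates: the one in the caddy, side (287,250) / top (244,213), and a larger one standing free on the table, side (363,203) / top (324,244). I choose the one in the caddy. The funnel is white, top (383,234), and the throat shows as a dark/orange spot.

Run:
```python
from h import *
T,dT=bot.capture("top"); S,dS=bot.capture("side")
def cr(im,u,v,w,h,f): return cv2.resize(im[v-h:v+h,u-w:u+w],None,fx=f,fy=f,interpolation=cv2.INTER_CUBIC)
a=cr(T,245,213,16,16,12);b=cr(T,380,234,32,32,12)[:384*2];c=cr(S,287,253,16,32,12)
a=cv2.resize(a,(384,384));b=cv2.resize(b,(384,384));c=cv2.resize(c,(192,384))
d=cv2.resize(cr(S,375,190,24,24,8),(192,192))
g=np.zeros((576,768,3),np.uint8); g[:384,:384]=a; g[:384,384:]=b; g[384:,:96]=cv2.resize(c,(96,192)); g[384:,100:292]=d
g[384:,300:492]=cv2.resize(cr(T,324,244,12,12,8),(192,192))
save("crop",g)
# yellow tops
for n,im,d,c,(u,v) in (("top",T,dT,"top",(244,213)),("side",S,dS,"side",(287,241))):
    hs=cv2.cvtColor(im,cv2.COLOR_RGB2HSV); m=(abs(hs[...,0].astype(int)-27)<6)&(hs[...,1]>190)&(hs[...,2]>90)
    for cc in range(2):
        uu=(u,v) if cc==0 else ((325,245) if c=="top" else (366,187))
        mm=np.zeros_like(m); mm[uu[1]-14:uu[1]+14,uu[0]-9:uu[0]+9]=1; mm&=m
        vv,us=np.nonzero(mm); P=pts(c,np.c_[us,vv],d[vv,us]); print(c,cc,len(us),us.mean(),vv.mean(),np.round(np.median(P,0),4),np.round(np.percentile(P[:,2],[5,50,95]),4))
# funnel white
for c,im,d,(u,v) in (("top",T,dT,(383,234)),("side",S,dS,(375,178))):
    ys,xs=np.mgrid[v-24:v+24,u-28:u+28]; uv=np.c_[xs.ravel(),ys.ravel()]
    P=pts(c,uv,d[uv[:,1],uv[:,0]]); ok=(P[:,2]>.145)&(P[:,2]<.17)
    print(c,ok.sum(),P[ok].mean(0),P[ok].min(0),P[ok].max(0))
    lo=(P[:,2]>.02)&(P[:,2]<.03); print(c,"walls",lo.sum(),cv2.minAreaRect(P[lo,:2].astype(np.float32)))
    po=(P[:,2]>.12)&(P[:,2]<.134); print("posts",po.sum(),P[po].mean(0) if po.any() else 0)
# caddy rim: blue
hs=cv2.cvtColor(T,cv2.COLOR_RGB2HSV); v,u=np.nonzero((abs(hs[...,0].astype(int)-107)<10)&(hs[...,1]>120)); k=(u>215)&(u<300); u,v=u[k],v[k]
P=pts("top",np.c_[u,v],dT[v,u]); k=(P[:,2]>.078)&(P[:,2]<.1); print(k.sum(),cv2.minAreaRect(P[k,:2].astype(np.float32)))
```

```text
top 0 27 243.59259259259258 212.92592592592592 [0.5729 0.2383 0.2247] [0.2204 0.2247 0.2292]
top 1 57 325.56140350877195 245.21052631578948 [ 0.4734 -0.0172  0.2702] [0.2616 0.2702 0.2744]
side 0 56 287.1607142857143 239.94642857142858 [0.5718 0.2444 0.2231] [0.2111 0.2231 0.2273]
side 1 91 366.2967032967033 186.4065934065934 [ 0.4709 -0.0098  0.2666] [0.2493 0.2666 0.2733]
top 132 [ 0.51695785 -0.21491682  0.15768757] [ 0.48615599 -0.23560852  0.14527081] [ 0.53839418 -0.18791233  0.16728491]
top walls 116 ((0.5103732347488403, -0.2040376514196396), (0.1097693219780922, 0.1244874969124794), 9.531379699707031)
posts 164 [ 0.51121737 -0.20998241  0.12563896]
side 109 [ 0.51881446 -0.21703702  0.15597058] [ 0.48610977 -0.23800144  0.14500481] [ 0.5418868  -0.18934651  0.16543816]
side walls 61 ((0.5074908137321472, -0.38967379927635193), (0.07737188041210175, 0.24548125267028809), 19.51137924194336)
posts 67 [ 0.50372498 -0.19844381  0.12606554]
148 ((0.530845582485199, 0.2178201526403427), (0.16622528433799744, 0.08846131712198257), 25.39449119567871)
```

View pics/crop.png

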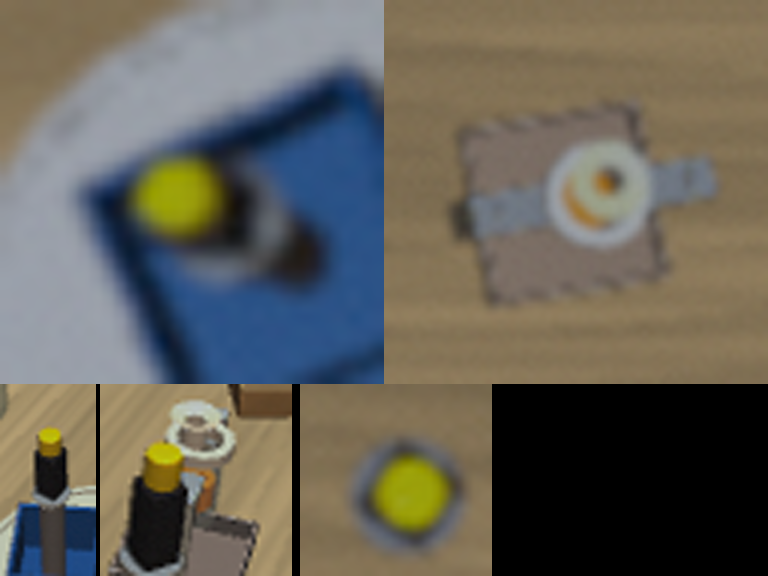

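The chosen brush's top is at 0.224 m, which matches the 194 mm brush; the loose one tops out at 0.27 m. In the top view the funnel disc lies up and right of the pipe ring, with the throat near top (385,232).

Run:
```python
from h import *
T,dT=bot.capture("top"); S,dS=bot.capture("side")
print("throat top .155",onz("top",[[385.2,232]],.155),"disc .16",onz("top",[[385.3,232.5]],.16),"ring .135",onz("top",[[383.7,234.3]],.135))
# side crop d: centre 375,190; scale 4
f=lambda x,y:[375-24+(x-100)/4,166+(y-384)/4]
print("side disc .16",onz("side",[f(198,424)],.16),"ring .135",onz("side",[f(200,438)],.135))
# brush axis top from each view
print("bristle top",onz("top",[[243.6,212.9]],.222),onz("side",[[287.16,239.95]],.214))
from scipy.optimize import minimize
# grip yaw fit
res=[]
def sil(c,x,y,yaw,F=8):
    a=yaw+np.pi/4+np.arange(4)*np.pi/2; q=np.c_[x+.01556*np.cos(a),y+.01556*np.sin(a)]
    P=np.r_[np.c_[q,np.full(4,.154)],np.c_[q,np.full(4,.204)]]
    h=cv2.convexHull(proj(c,P).astype(np.float32)).reshape(-1,2)
    return h
def img(c,h,u0,v0,w,hh,F=8):
    m=np.zeros((hh*F,w*F),np.float32); cv2.fillPoly(m,[np.round((h-[u0-.5,v0-.5])*F).astype(np.int32)],1.)
    return cv2.resize(m,(w,hh),interpolation=cv2.INTER_AREA)
u0,v0,w,h=274,242,26,22
g=S[v0:v0+h,u0:u0+w].max(2).astype(float); print(S[248:256,280:296].max(2))
for yaw in range(0,90,5):
  best=9e9
  for dx in np.arange(-8,9,2):
   for dy in np.arange(-8,9,2):
    m=img("side",sil("side",.572+dx/1e3,.241+dy/1e3,np.radians(yaw)),u0,v0,w,h)[3:16]
    dark=np.clip((95-g[3:16])/65,0,1); e=((m-dark)**2).sum()
    if e<best: best,b=e,(dx,dy)
  print(yaw,round(best,2),b)
```

```text
throat top .155 [[ 0.51882    -0.21718358  0.155     ]] disc .16 [[ 0.51693604 -0.21663963  0.16      ]] ring .135 [[ 0.51209787 -0.21543468  0.135     ]]
side disc .16 [[ 0.51399323 -0.20881735  0.16      ]] ring .135 [[ 0.51570342 -0.224303    0.135     ]]
bristle top [[0.573268   0.23929326 0.222     ]] [[0.5760302 0.2376058 0.214    ]]
[[166 173  94  15  19  20  19  20  21  18  21  16  12 112 157 162]
 [168 171  93  14  17  20  22  20  21  21  18  19  12 116 159 162]
 [167 161  94  26  19  19  21  22  21  18  17  17  13 116 158 161]
 [159 153  91  26  18  21  21  19  23  19  17  20  13  76 151 162]
 [149 151  91  27  17  19  19  19  20  15  20  18  15  76 153 161]
 [146 154  92  28  20  20  20  20  24  19  18  16  12  77 152 159]
 [148 155  94  28  17  20  18  22  19  17  18  15   8  76 150 158]
 [151 160 106  48  16  19  21  19  22  20  17  15  19 108 148 158]]
0 12.37 (np.int64(6), np.int64(-8))
5 10.8 (np.int64(6), np.int64(-8))
10 7.58 (np.int64(6), np.int64(-6))
15 3.96 (np.int64(6), np.int64(-8))
20 1.75 (np.int64(4), np.int64(-4))
25 2.41 (np.int64(2), np.int64(0))
30 6.14 (np.int64(-2), np.int64(6))
35 8.94 (np.int64(-2), np.int64(6))
40 4.74 (np.int64(2), np.int64(0))
45 2.97 (np.int64(2), np.int64(0))
50 4.51 (np.int64(6), np.int64(-6))
55 7.3 (np.int64(6), np.int64(-6))
60 10.62 (np.int64(6), np.int64(-6))
65 13.43 (np.int64(8), np.int64(-6))
70 15.52 (np.int64(6), np.int64(-8))
75 15.88 (np.int64(6), np.int64(-8))
80 15.2 (np.int64(6), np.int64(-8))
85 14.06 (np.int64(6), np.int64(-8))
```

```bash
python3 -m creep '[{"xyz":[0.03,-0.03,0.02],"dr":[0,0,-8],"gripper":1},{"xyz":[0.06,-0.06,0.04],"dr":[0,0,-16],"gripper":1},{"xyz":[0.09,-0.095,0.052],"dr":[0,0,-24],"gripper":1},{"xyz":[0.12,-0.13,0.052],"dr":[0,0,-32],"gripper":1},{"xyz":[0.15,-0.165,0.052],"dr":[0,0,-40],"gripper":1}]' 60
python3 -m creep '[{"xyz":[0.03,-0.035,0],"dr":[0,0,-5],"gripper":0.6},{"xyz":[0.06,-0.07,0],"dr":[0,0,-9],"gripper":0.6},{"xyz":[0.09,-0.105,0],"dr":[0,0,-9],"gripper":0.6},{"xyz":[0.12,-0.14,0],"dr":[0,0,-9],"gripper":0.6},{"xyz":[0.15,-0.175,0],"dr":[0,0,-9],"gripper":0.6}]'
python3 -m creep '[{"xyz":[0.03,-0.045,0],"dr":[0,0,0],"gripper":0.4},{"xyz":[0.055,-0.085,0],"dr":[0,0,0],"gripper":0.4},{"xyz":[0.077,-0.119,0],"dr":[0,0,0],"gripper":0.4},{"xyz":[0.077,-0.119,0],"dr":[0,0,0],"gripper":0.4},{"xyz":[0.077,-0.119,0],"dr":[0,0,0],"gripper":0.4}]'
python3 - <<'E'
from h import *
S,d=bot.capture("side"); save("a",cv2.resize(S[170:320,200:400],None,fx=4,fy=4,interpolation=2)); print(bot.state()["ee_pos"],proj("side",[[.574,.239,.224],[.574,.239,.179]]))
E
```

```text
clock: 1.6
ee_pos: [0.3485, 0.5313, 0.3011]
eef_rot: [0.47, 0.882, 0.001, -0.0]
wrist_force: [0.5, 0.9, -0.5]
finger_gap: 1.002
finger_force: 0.0
clock: 2.1
ee_pos: [0.4984, 0.3562, 0.3006]
eef_rot: [0.536, 0.844, 0.0, 0.0]
wrist_force: [-0.1, 0.5, 0.1]
finger_gap: 0.805
finger_force: 0.0
clock: 2.6
ee_pos: [0.5749, 0.2375, 0.3004]
eef_rot: [0.537, 0.844, 0.0, 0.0]
wrist_force: [0.0, 1.8, -0.3]
finger_gap: 0.703
finger_force: 0.0
[0.57418392 0.23903202 0.3002546 ] [[287.45584038 237.77985545]
 [287.82899276 250.06982256]]
```

View pics/a.png

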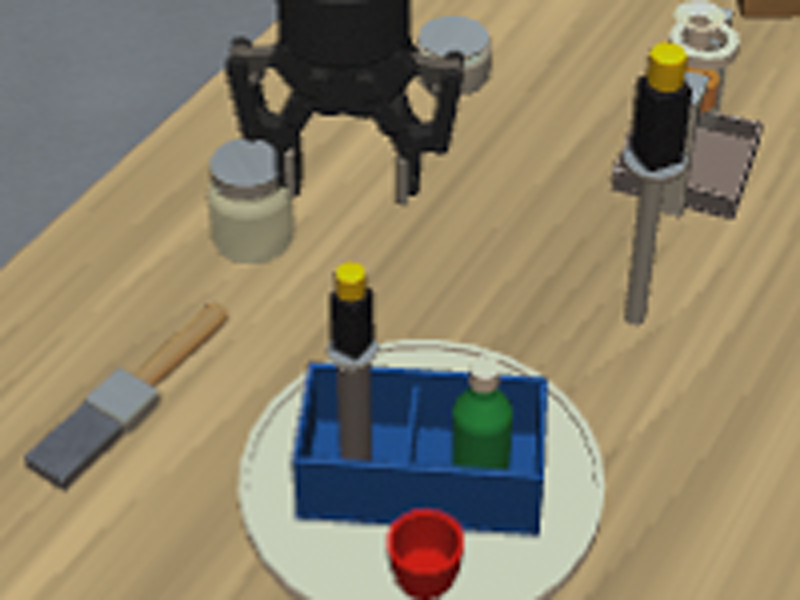

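The open gripper is centred over the caddy brush (crop (350,300), i.e. side (287,245)). Now I descend and close gently.

```bash
python3 -m creep '[{"xyz":[0,0,-0.03],"dr":[0,0,0],"gripper":0.4},{"xyz":[0,0,-0.06],"dr":[0,0,0],"gripper":0.4},{"xyz":[0,0,-0.09],"dr":[0,0,0],"gripper":0.4},{"xyz":[0,0,-0.11],"dr":[0,0,0],"gripper":0.4},{"xyz":[0,0,-0.123],"dr":[0,0,0],"gripper":0.4}]' 40
python3 -m creep '[{"xyz":[0,0,0],"dr":[0,0,0],"gripper":-0.1},{"xyz":[0,0,0],"dr":[0,0,0],"gripper":-0.3},{"xyz":[0,0,0],"dr":[0,0,0],"gripper":-1},{"xyz":[0,0,0],"dr":[0,0,0],"gripper":-1},{"xyz":[0,0,0],"dr":[0,0,0],"gripper":-1}]' 40
python3 -m creep '[{"xyz":[0,0,0],"dr":[0,0,0],"gripper":-1},{"xyz":[0,0,0],"dr":[0,0,0],"gripper":-1},{"xyz":[0,0,0],"dr":[0,0,0],"gripper":-1}]' 60
python3 - <<'E'
from h import *
S,d=bot.capture("side"); save("b",cv2.resize(S[170:320,200:400],None,fx=4,fy=4,interpolation=2)); print(bot.state())
E
```

```text
clock: 3.15
ee_pos: [0.5729, 0.2404, 0.1756]
eef_rot: [0.535, 0.845, -0.001, -0.001]
wrist_force: [0.4, 0.5, -0.3]
finger_gap: 0.701
finger_force: 0.0
clock: 3.65
ee_pos: [0.5748, 0.2388, 0.1781]
eef_rot: [0.536, 0.844, 0.001, 0.0]
wrist_force: [-0.8, 0.1, 3.0]
finger_gap: 0.325
finger_force: 39.7
clock: 3.95
ee_pos: [0.5748, 0.2388, 0.1782]
eef_rot: [0.536, 0.844, 0.001, 0.0]
wrist_force: [-1.1, 0.0, 7.0]
finger_gap: 0.32
finger_force: 58.5
{'clock': 4.0, 'qpos': array([-0.64095535,  0.56818192,  0.23383123,  1.91729377, -0.20081867,
        0.6771348 ,  0.15399825]), 'joint_vel': array([-0.00020708, -0.00105793, -0.00019807, -0.00076694, -0.00027931,
       -0.00016212, -0.00164862]), 'effort': array([ 4.00051139e-01, -6.38059044e+01,  5.23277298e+00, -1.86148256e+01,
        1.57357380e-01, -4.23074551e-01,  4.55103081e-02]), 'ee_pos': array([0.5747845 , 0.23881918, 0.17816444]), 'eef_rot': array([5.35900595e-01, 8.44280821e-01, 6.32137665e-04, 2.19526023e-04]), 'wrist_force': array([-1.32744749, -0.36714196,  6.63145417]), 'ft_torque': array([ 0.02162999,  0.30304455, -0.06198797]), 'finger_force': 58.52852672338486, 'finger_gap': 0.32109531100360084}
```

View pics/b.png

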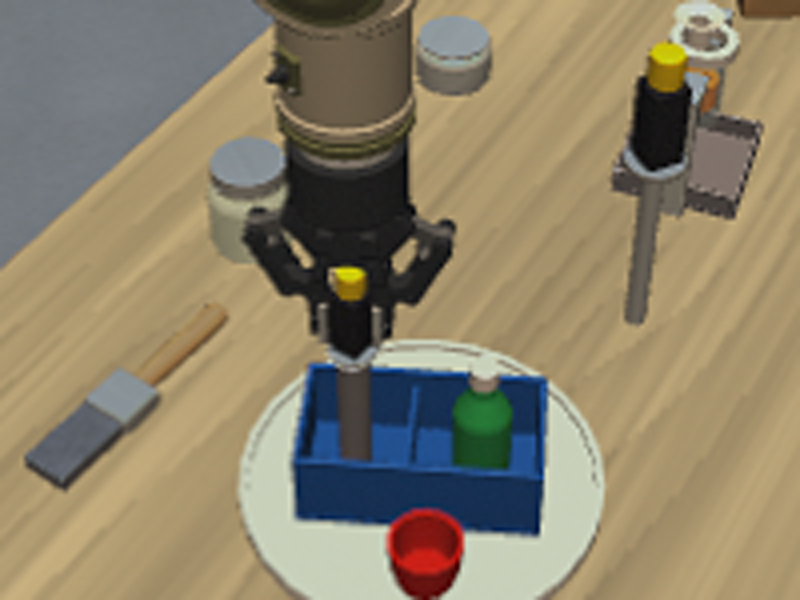

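The brush is standing between the pads at crop (350,310), but a gap of 0.32 (about 27 mm, not 22) suggests a corner grasp. Yaw near 43° fits both the gap and the silhouette, so I'll reopen, turn +18° and close again.

```bash
python3 -m creep '[{"xyz":[0,0,0],"dr":[0,0,0],"gripper":0.3},{"xyz":[0,0,0],"dr":[0,0,0],"gripper":0.3},{"xyz":[0,0,0],"dr":[0,0,6],"gripper":0.3},{"xyz":[0,0,0],"dr":[0,0,13],"gripper":0.3},{"xyz":[0,0,0.002],"dr":[0,0,18],"gripper":0.3}]' 30
python3 -m creep '[{"xyz":[0,0,0],"dr":[0,0,0],"gripper":-0.1},{"xyz":[0,0,0],"dr":[0,0,0],"gripper":-0.3},{"xyz":[0,0,0],"dr":[0,0,0],"gripper":-1},{"xyz":[0,0,0],"dr":[0,0,0],"gripper":-1},{"xyz":[0,0,0],"dr":[0,0,0],"gripper":-1}]' 30
python3 -m creep '[{"xyz":[0,0,0],"dr":[0,0,0],"gripper":-1},{"xyz":[0,0,0],"dr":[0,0,0],"gripper":-1},{"xyz":[0,0,0],"dr":[0,0,0],"gripper":-1}]' 60
```

```text
clock: 4.5
ee_pos: [0.5742, 0.2385, 0.1789]
eef_rot: [0.395, 0.919, -0.0, -0.0]
wrist_force: [-0.1, -0.5, 0.0]
finger_gap: 0.653
finger_force: 0.0
clock: 5.0
ee_pos: [0.5745, 0.2385, 0.1793]
eef_rot: [0.398, 0.918, -0.0, 0.0]
wrist_force: [-0.1, -2.0, 2.6]
finger_gap: 0.345
finger_force: 29.4
clock: 5.3
ee_pos: [0.5745, 0.2386, 0.1795]
eef_rot: [0.397, 0.918, 0.0, 0.0]
wrist_force: [-0.5, -2.3, 5.1]
finger_gap: 0.337
finger_force: 58.7
```

Run:
```python
from h import *
S,d=bot.capture("side"); a=S[225:275,262:312]; T,_=bot.capture("top"); 
g=np.hstack([cv2.resize(a,(400,400),interpolation=2),cv2.resize(cv2.imread("pics/side0.png")[225:275,262:312,::-1],(400,400),interpolation=2)])
g=np.clip(255*(g/255.)**.6,0,255).astype(np.uint8); save("c",g)
```

```text
(no output)
```

View pics/c.png

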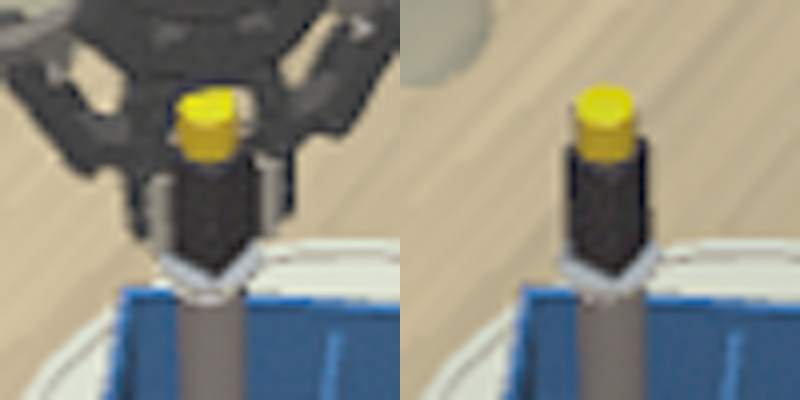

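In this crop the grip's front lower vertex is almost mid-face (612,275). The camera is looking at a corner, so the grip yaw is about 75° and the pads are biting corners. I'll reopen and turn +32°.

```bash
python3 -m creep '[{"xyz":[0,0,0],"dr":[0,0,0],"gripper":0.3},{"xyz":[0,0,0],"dr":[0,0,0],"gripper":0.3},{"xyz":[0,0,0],"dr":[0,0,8],"gripper":0.3},{"xyz":[0,0,0],"dr":[0,0,16],"gripper":0.3},{"xyz":[0,0,0],"dr":[0,0,24],"gripper":0.3}]' 30
python3 -m creep '[{"xyz":[0,0,0],"dr":[0,0,8],"gripper":0.3},{"xyz":[0,0,0],"dr":[0,0,8],"gripper":-0.1},{"xyz":[0,0,0],"dr":[0,0,8],"gripper":-0.3},{"xyz":[0,0,0],"dr":[0,0,8],"gripper":-1},{"xyz":[0,0,0],"dr":[0,0,8],"gripper":-1}]' 30
python3 -m creep '[{"xyz":[0,0,0],"dr":[0,0,0],"gripper":-1},{"xyz":[0,0,0],"dr":[0,0,0],"gripper":-1},{"xyz":[0,0,0],"dr":[0,0,0],"gripper":-1},{"xyz":[0,0,0],"dr":[0,0,0],"gripper":-1}]' 60
```

```text
clock: 5.9
ee_pos: [0.5742, 0.2388, 0.179]
eef_rot: [0.195, 0.981, -0.0, -0.0]
wrist_force: [-0.1, 0.0, 0.4]
finger_gap: 0.655
finger_force: 0.0
clock: 6.4
ee_pos: [0.5744, 0.2386, 0.1792]
eef_rot: [0.13, 0.992, -0.0, 0.0]
wrist_force: [0.2, -1.1, -0.5]
finger_gap: 0.281
finger_force: 29.4
clock: 6.8
ee_pos: [0.5744, 0.2386, 0.1793]
eef_rot: [0.129, 0.992, -0.0, -0.0]
wrist_force: [0.4, -0.3, 1.8]
finger_gap: 0.27
finger_force: 58.6
```

Gap 0.27 (23 mm): the pads are now flat on the faces. Lifting.

```bash
python3 -m creep '[{"xyz":[0,0,0.02],"dr":[0,0,0],"gripper":-1},{"xyz":[0,0,0.05],"dr":[0,0,0],"gripper":-1},{"xyz":[0,0,0.09],"dr":[0,0,0],"gripper":-1},{"xyz":[0,0,0.13],"dr":[0,0,0],"gripper":-1},{"xyz":[0,0,0.17],"dr":[0,0,0],"gripper":-1}]'
python3 -m creep '[{"xyz":[0,-0.04,0.01],"dr":[0,0,0],"gripper":-1},{"xyz":[0,-0.085,0.01],"dr":[0,0,0],"gripper":-1},{"xyz":[0,-0.13,0.01],"dr":[0,0,0],"gripper":-1},{"xyz":[0,-0.175,0.01],"dr":[0,0,0],"gripper":-1},{"xyz":[0,-0.22,0.01],"dr":[0,0,0],"gripper":-1}]'
python3 -m creep '[{"xyz":[0,-0.04,0],"dr":[0,0,0],"gripper":-1},{"xyz":[-0.01,-0.085,0],"dr":[0,0,0],"gripper":-1},{"xyz":[-0.03,-0.13,0],"dr":[0,0,0],"gripper":-1},{"xyz":[-0.045,-0.17,0],"dr":[0,0,0],"gripper":-1},{"xyz":[-0.057,-0.2,0],"dr":[0,0,0],"gripper":-1}]'
python3 - <<'E'
from h import *
# settle, then look: brush above at y=-.1814, funnel at -.216 both visible
S,d=bot.capture("side"); S,d=bot.capture("side"); s=bot.state(); print(s["clock"],s["ee_pos"],s["eef_rot"],s["wrist_force"])
print(proj("side",[s["ee_pos"],s["ee_pos"]-[0,0,.149]]),proj("side",[[.518,-.217,.16]]))
np.save("Sd.npy",d); save("dfull",S)
a=S[140:240,320:440]; save("d",cv2.resize(a,None,fx=6,fy=6,interpolation=2)[:600])
E
```

```text
clock: 7.3
ee_pos: [0.574, 0.2387, 0.3506]
eef_rot: [0.129, 0.992, 0.0, -0.0]
wrist_force: [0.4, 0.5, -1.6]
finger_gap: 0.267
finger_force: 58.9
clock: 7.8
ee_pos: [0.574, 0.0171, 0.3592]
eef_rot: [0.129, 0.992, 0.0, 0.0]
wrist_force: [1.7, -0.3, -1.2]
finger_gap: 0.272
finger_force: 58.9
clock: 8.3
ee_pos: [0.5159, -0.1841, 0.3592]
eef_rot: [0.13, 0.992, -0.0, -0.0]
wrist_force: [0.7, -0.6, -1.9]
finger_gap: 0.27
finger_force: 59.0
8.4 [ 0.51508835 -0.18628681  0.35934124] [ 1.32405194e-01  9.91195237e-01 -9.12712558e-04 -1.81975617e-04] [ 0.52971767  0.23793724 -0.90502577]
[[379.57856617 125.76315097]
 [374.18287162 166.76516097]] [[375.34981496 174.38837355]]
```

View pics/d.png

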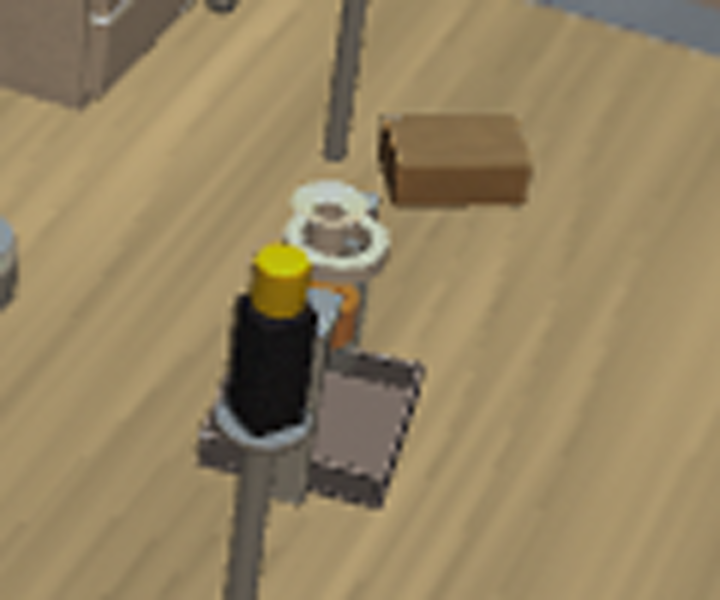

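The rod tip hangs at crop (335,158) and the funnel rim ellipse is centred about (330,202), with the throat at (330,212).

Run:
```python
from h import *
q=lambda x,y:[320+(x+.5)/6-.5,140+(y+.5)/6-.5]
c=np.array([.5744-.057,.2386-.22-.2,.3593])
print("tip cmd",c-[0,0,.149],"proj",proj("side",[c-[0,0,.149]]),"seen",q(335,158))
print("tip seen on z=.2103 (front edge/centre)",onz("side",[q(335,155)],.2103))
print("side disc",onz("side",[q(330,202)],.16),"throat .155",onz("side",[q(331,212)],.155),"ring",onz("side",[q(338,235)],.135))
# top disc fit by colour: cream vs ring
T=cv2.imread("pics/top0.png")
# fit whiteness
hs=cv2.cvtColor(T,cv2.COLOR_BGR2HSV)
for v in range(222,246): print(v,' '.join("%3d/%3d/%3d"%tuple(T[v,u]) for u in range(374,397)) if v in(228,232,236) else '')
S=cv2.imread("pics/dfull.png")
print(S[168:182,375].tolist())
```

```text
tip cmd [ 0.5174 -0.1814  0.2103] proj [[372.91491883 167.31161631]] seen [375.4166666666667, 165.91666666666666]
tip seen on z=.2103 (front edge/centre) [[ 0.51467429 -0.19543974  0.2103    ]]
side disc [[ 0.52276061 -0.22168014  0.16      ]] throat .155 [[ 0.52078243 -0.21985159  0.155     ]] ring [[ 0.51761688 -0.22810863  0.135     ]]
222 
223 
224 
225 
226 
227 
228  97/106/119  99/108/120 108/114/122 131/131/132 151/147/143 160/157/153 155/160/154 148/160/156 146/162/156 143/159/152 145/157/152 148/159/154 149/158/152 153/159/155 154/160/153 151/155/150 138/139/136 120/124/128 103/116/126  86/108/121  89/112/124  99/118/129 108/120/129
229 
230 
231 
232 109/110/112 137/133/130 161/154/149 152/153/154 121/141/154 117/148/156 134/157/155 134/157/154 116/147/154  80/128/156  35/108/150  36/ 89/126  59/ 78/ 94  92/103/103 131/140/138 148/158/153 153/161/155 154/156/151 142/137/130 131/120/114 131/119/114 132/120/113 128/117/109
233 
234 
235 
236 121/114/109 141/134/131 162/155/151 151/153/153 115/138/157  67/119/156  68/124/156 103/140/155 127/153/155 136/160/155 138/161/155 139/160/154 140/161/153 140/159/153 140/159/152 146/159/153 156/159/154 151/150/144 129/123/120 107/109/109  96/105/112  86/102/112  82/ 98/108
237 
238 
239 
240 
241 
242 
243 
244 
245 
[[107, 147, 168], [100, 142, 163], [172, 185, 183], [196, 198, 190], [196, 199, 191], [188, 198, 193], [95, 112, 126], [92, 107, 123], [105, 124, 138], [143, 169, 181], [99, 115, 130], [98, 114, 130], [98, 115, 129], [93, 109, 124]]
```

```bash
python3 -m creep '[{"xyz":[0.0016,-0.02,0],"dr":[0,0,0],"gripper":-1},{"xyz":[0.0016,-0.0366,-0.01],"dr":[0,0,0],"gripper":-1},{"xyz":[0.0016,-0.0366,-0.022],"dr":[0,0,0],"gripper":-1},{"xyz":[0.0016,-0.0366,-0.035],"dr":[0,0,0],"gripper":-1},{"xyz":[0.0016,-0.0366,-0.035],"dr":[0,0,0],"gripper":-1}]'
python3 -m creep '[{"xyz":[0,0,0],"dr":[0,0,0],"gripper":-1},{"xyz":[0,0,0],"dr":[0,0,0],"gripper":-1}]'
python3 - <<'E'
from h import *
S,d=bot.capture("side"); s=bot.state(); print(s["clock"],s["ee_pos"],s["eef_rot"],s["wrist_force"])
c=np.array([.519,-.218,.3243])
print("tip,rod, collar",proj("side",[c-[0,0,.149],c-[0,0,.109],c-[0,0,.027]]).round(1).tolist(),"throat",proj("side",[[.519,-.218,.155]]))
a=S[135:195,345:405]; save("e",cv2.resize(a,(600,600),interpolation=2)); save("efull",S)
E
```

```text
clock: 8.9
ee_pos: [0.5183, -0.2163, 0.322]
eef_rot: [0.128, 0.992, 0.001, -0.002]
wrist_force: [-1.3, 0.1, -1.6]
finger_gap: 0.268
finger_force: 59.0
clock: 9.1
ee_pos: [0.5194, -0.2174, 0.3246]
eef_rot: [0.128, 0.992, 0.0, 0.0]
wrist_force: [-0.1, -0.3, -1.3]
finger_gap: 0.271
finger_force: 59.0
9.15 [ 0.51941061 -0.21759437  0.32474151] [ 1.28430794e-01  9.91718385e-01 -1.83186174e-05  4.18605447e-04] [-0.55216121  0.15159864 -0.80890011]
tip,rod, collar [[375.7, 170.4], [377.1, 160.4], [380.0, 138.6]] throat [[375.02467039 175.35882218]]
```

View pics/e.png

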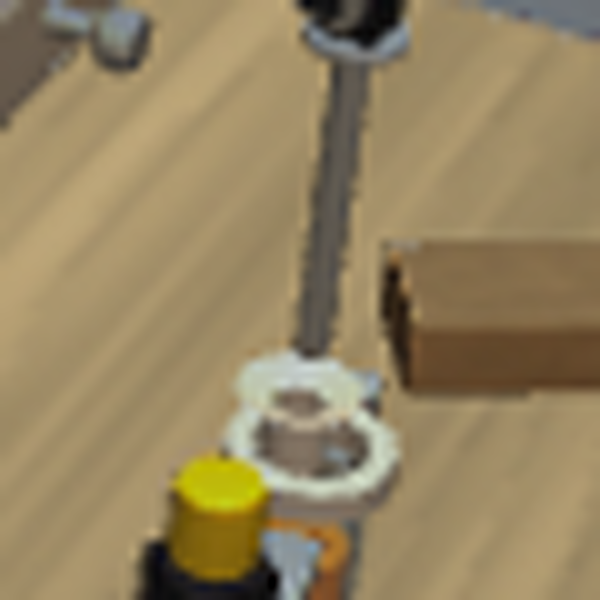

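The rod tip is at crop (313,353) and the throat at (300,400); the tip looks slightly short or high, so I'll check the rod axis with depth.

Run:
```python
from h import *
D=[];
for i in range(4): S,d=bot.capture("side"); D.append(d)
d=np.median(D,0)
c=np.array([.519,-.218,.3243]); R=cal("side")[2]
vv,uu=np.mgrid[130:200,350:400]; uv=np.c_[uu.ravel(),vv.ravel()]; P=pts("side",uv,d[uv[:,1],uv[:,0]])
rod=(P[:,2]>.172)&(P[:,2]<.285)&(np.hypot(P[:,0]-.519,P[:,1]+.218)<.03)
Q=P[rod]; vwin=uv[rod,1]
for z in np.arange(.165,.29,.01):
    k=(Q[:,2]>z)&(Q[:,2]<z+.01)
    if k.any(): print(round(z,3),k.sum(),Q[k].mean(0).round(4))
print("rod pix rows",vwin.min(),vwin.max())
f=(P[:,2]>.152)&(P[:,2]<.166)&(np.hypot(P[:,0]-.519,P[:,1]+.218)<.035)
print("disc",f.sum(),P[f].mean(0).round(4),P[f].min(0).round(4),P[f].max(0).round(4))
m=cv2.minEnclosingCircle(P[f][:,:2].astype(np.float32)); print(m)
for v in range(164,182): print(v,' '.join('%4d'%(1000*z) for z in P[(uv[:,1]==v)][18:36,2]))
```

```text
0.175 6 [ 0.5188 -0.2139  0.1815]
0.185 7 [ 0.517  -0.2129  0.1899]
0.195 10 [ 0.5178 -0.2141  0.1997]
0.205 10 [ 0.5192 -0.2138  0.2093]
0.215 10 [ 0.5174 -0.2138  0.2201]
0.225 10 [ 0.5179 -0.2149  0.2297]
0.235 9 [ 0.5194 -0.2145  0.2384]
0.245 11 [ 0.5171 -0.2142  0.2496]
0.255 10 [ 0.5183 -0.2144  0.2592]
0.265 10 [ 0.5178 -0.2137  0.2691]
0.275 11 [ 0.5173 -0.2147  0.2795]
rod pix rows 143 170
disc 71 [ 0.522  -0.2203  0.1598] [ 0.5016 -0.237   0.1524] [ 0.5404 -0.1974  0.1636]
((0.5218141078948975, -0.21850872039794922), 0.021572720259428024)
164    2    3    5    4    6    2    3  203  205  204  203    2    1    0    1   17   27   37
165    5    5    5    4    4    2    2  198  200  201  199    4    4    1    3   13   24   33
166    2    3    1    4    2    2    3  195  195  195   99    3    1    3    2    8   21   31
167    3    2    3    3    3    2    4  191  192  191    4    2    5    4    3    8   17   30
168    2    3    1    0    1    2   95  189  189  189    3    3    0    3    2    1   14   26
169    4    3    5    3    4    1  181  184  184  185    3    4    2    3 
[... 447 characters left out ...]
59  159  159  160  162  131    1    3    1
175    3    1  162  160  158  150  149  151  151  155  158  161  160  125  124    2    2    1
176  144  145  145  162  161  160  145  145  158  159  160  160  144  145  119    3    5    1
177  144  145  145  146  152  156  161  161  161  162  141  144  145  145  145    1    3    3
178  144  145  142  146  149  149  151  153  152  148  137  139  139  143  144  144    3    2
179  145  144  138  142  145  148  144  146  146  144  133  135  137  141  144  144  145    2
180  142  144  143  139  141  144  143  142  143  137  128  129  133  138  146  143  143    0
181  271  270  143  142  139  140  139  138  139  122  124  125  129  144  144  144  142    3
```

```bash
python3 -m creep '[{"xyz":[0.001,0,-0.006],"dr":[0,0,0],"gripper":-1},{"xyz":[0.001,0,-0.012],"dr":[0,0,0],"gripper":-1},{"xyz":[0.001,0,-0.016],"dr":[0,0,0],"gripper":-1},{"xyz":[0.001,0,-0.016],"dr":[0,0,0],"gripper":-1},{"xyz":[0.001,0,-0.016],"dr":[0,0,0],"gripper":-1}]'
python3 -m creep '[{"xyz":[0,0,-0.001],"dr":[0,0,0],"gripper":-1},{"xyz":[0,0,-0.002],"dr":[0,0,0],"gripper":-1},{"xyz":[0,0,-0.003],"dr":[0,0,0],"gripper":-1},{"xyz":[0,0,-0.003],"dr":[0,0,0],"gripper":-1}]'
python3 -m creep '[{"xyz":[0,0,-0.0005],"dr":[0,0,0],"gripper":-1},{"xyz":[0,0,-0.001],"dr":[0,0,0],"gripper":-1},{"xyz":[0,0,-0.001],"dr":[0,0,0],"gripper":-1}]'
```

```text
clock: 9.85
ee_pos: [0.52, -0.218, 0.3081]
eef_rot: [0.129, 0.992, 0.0, -0.0]
wrist_force: [-0.3, 0.7, -0.8]
finger_gap: 0.27
finger_force: 59.0
clock: 10.25
ee_pos: [0.52, -0.218, 0.3052]
eef_rot: [0.129, 0.992, 0.0, -0.0]
wrist_force: [-0.3, 0.6, -1.0]
finger_gap: 0.268
finger_force: 59.0
clock: 10.55
ee_pos: [0.52, -0.218, 0.3042]
eef_rot: [0.129, 0.992, 0.0, 0.0]
wrist_force: [-0.4, 0.2, -2.0]
finger_gap: 0.274
finger_force: 59.0
```

```bash
python3 -m creep '[{"xyz":[0,0,-0.0005],"dr":[0,0,0],"gripper":-1},{"xyz":[0,0,-0.001],"dr":[0,0,0],"gripper":-1},{"xyz":[0,0,-0.001],"dr":[0,0,0],"gripper":-1}]'
python3 -m creep '[{"xyz":[0,0,-0.0005],"dr":[0,0,0],"gripper":-1},{"xyz":[0,0,-0.001],"dr":[0,0,0],"gripper":-1},{"xyz":[0,0,-0.001],"dr":[0,0,0],"gripper":-1}]'
```

```text
clock: 10.85
ee_pos: [0.52, -0.218, 0.3032]
eef_rot: [0.129, 0.992, 0.0, -0.0]
wrist_force: [0.2, 0.1, -0.2]
finger_gap: 0.268
finger_force: 59.0
clock: 11.15
ee_pos: [0.52, -0.218, 0.3022]
eef_rot: [0.129, 0.992, 0.0, -0.0]
wrist_force: [0.8, -0.0, -0.4]
finger_gap: 0.274
finger_force: 59.0
```

```bash
python3 -m creep '[{"xyz":[0,0,-0.001],"dr":[0,0,0],"gripper":-1},{"xyz":[0,0,-0.0015],"dr":[0,0,0],"gripper":-1},{"xyz":[0,0,-0.0015],"dr":[0,0,0],"gripper":-1}]'
python3 -m creep '[{"xyz":[0,0,-0.001],"dr":[0,0,0],"gripper":-1},{"xyz":[0,0,-0.002],"dr":[0,0,0],"gripper":-1},{"xyz":[0,0,-0.002],"dr":[0,0,0],"gripper":-1}]'
```

```text
clock: 11.45
ee_pos: [0.52, -0.218, 0.3007]
eef_rot: [0.129, 0.992, 0.0, -0.0]
wrist_force: [0.1, -0.1, -1.8]
finger_gap: 0.274
finger_force: 59.0
clock: 11.75
ee_pos: [0.5199, -0.218, 0.2986]
eef_rot: [0.129, 0.992, 0.0, -0.0]
wrist_force: [-0.7, 0.3, -0.9]
finger_gap: 0.273
finger_force: 59.0
```

The rod is in the throat with no contact. Lowering to just above the plug.

```bash
python3 -m creep '[{"xyz":[0,0,-0.004],"dr":[0,0,0],"gripper":-1},{"xyz":[0,0,-0.008],"dr":[0,0,0],"gripper":-1},{"xyz":[0,0,-0.012],"dr":[0,0,0],"gripper":-1},{"xyz":[0,0,-0.016],"dr":[0,0,0],"gripper":-1},{"xyz":[0,0,-0.019],"dr":[0,0,0],"gripper":-1}]'
python3 -m creep '[{"xyz":[0,0,-0.004],"dr":[0,0,0],"gripper":-1},{"xyz":[0,0,-0.008],"dr":[0,0,0],"gripper":-1},{"xyz":[0,0,-0.012],"dr":[0,0,0],"gripper":-1},{"xyz":[0,0,-0.016],"dr":[0,0,0],"gripper":-1},{"xyz":[0,0,-0.017],"dr":[0,0,0],"gripper":-1}]'
python3 -m creep '[{"xyz":[0,0,-0.001],"dr":[0,0,0],"gripper":-1},{"xyz":[0,0,-0.002],"dr":[0,0,0],"gripper":-1},{"xyz":[0,0,-0.003],"dr":[0,0,0],"gripper":-1},{"xyz":[0,0,-0.004],"dr":[0,0,0],"gripper":-1}]'
```

```text
clock: 12.25
ee_pos: [0.5199, -0.2179, 0.2792]
eef_rot: [0.129, 0.992, 0.0, -0.0]
wrist_force: [-0.1, 0.3, -0.6]
finger_gap: 0.267
finger_force: 59.0
clock: 12.75
ee_pos: [0.5199, -0.2179, 0.2622]
eef_rot: [0.129, 0.992, 0.0, -0.0]
wrist_force: [-0.6, -0.3, -1.2]
finger_gap: 0.27
finger_force: 59.0
clock: 13.15
ee_pos: [0.5201, -0.218, 0.2588]
eef_rot: [0.129, 0.992, -0.0, 0.0]
wrist_force: [0.6, 0.2, -1.8]
finger_gap: 0.271
finger_force: 59.0
```

Tip at about 0.110; continuing at 1 mm per row.

```bash
python3 -m creep '[{"xyz":[0,0,-0.001],"dr":[0,0,0],"gripper":-1},{"xyz":[0,0,-0.002],"dr":[0,0,0],"gripper":-1},{"xyz":[0,0,-0.003],"dr":[0,0,0],"gripper":-1},{"xyz":[0,0,-0.004],"dr":[0,0,0],"gripper":-1}]'
python3 -m creep '[{"xyz":[0,0,-0.001],"dr":[0,0,0],"gripper":-1},{"xyz":[0,0,-0.002],"dr":[0,0,0],"gripper":-1},{"xyz":[0,0,-0.003],"dr":[0,0,0],"gripper":-1},{"xyz":[0,0,-0.004],"dr":[0,0,0],"gripper":-1}]'
```

```text
clock: 13.55
ee_pos: [0.52, -0.218, 0.2547]
eef_rot: [0.129, 0.992, -0.0, 0.0]
wrist_force: [0.4, -0.2, -0.7]
finger_gap: 0.269
finger_force: 59.0
clock: 13.95
ee_pos: [0.5203, -0.2181, 0.2509]
eef_rot: [0.129, 0.992, -0.0, 0.0]
wrist_force: [-1.0, 0.8, 4.5]
finger_gap: 0.27
finger_force: 59.4
```

```bash
python3 -m creep '[{"xyz":[0,0,-0.001],"dr":[0,0,0],"gripper":-1},{"xyz":[0,0,-0.002],"dr":[0,0,0],"gripper":-1},{"xyz":[0,0,-0.003],"dr":[0,0,0],"gripper":-1}]'
python3 -m creep '[{"xyz":[0,0,-0.001],"dr":[0,0,0],"gripper":-1},{"xyz":[0,0,-0.002],"dr":[0,0,0],"gripper":-1},{"xyz":[0,0,-0.003],"dr":[0,0,0],"gripper":-1}]'
```

```text
clock: 14.25
ee_pos: [0.5207, -0.2181, 0.2484]
eef_rot: [0.129, 0.992, -0.0, 0.001]
wrist_force: [0.5, -0.3, 5.7]
finger_gap: 0.269
finger_force: 59.6
clock: 14.55
ee_pos: [0.5209, -0.2181, 0.2455]
eef_rot: [0.129, 0.992, -0.0, 0.001]
wrist_force: [-0.1, 0.3, 6.7]
finger_gap: 0.274
finger_force: 59.6
```

```bash
python3 -m creep '[{"xyz":[0,0,-0.001],"dr":[0,0,0],"gripper":-1},{"xyz":[0,0,-0.002],"dr":[0,0,0],"gripper":-1},{"xyz":[0,0,-0.003],"dr":[0,0,0],"gripper":-1},{"xyz":[0,0,-0.004],"dr":[0,0,0],"gripper":-1},{"xyz":[0,0,-0.005],"dr":[0,0,0],"gripper":-1}]'
python3 -m creep '[{"xyz":[0,0,-0.001],"dr":[0,0,0],"gripper":-1},{"xyz":[0,0,-0.002],"dr":[0,0,0],"gripper":-1},{"xyz":[0,0,-0.003],"dr":[0,0,0],"gripper":-1},{"xyz":[0,0,-0.004],"dr":[0,0,0],"gripper":-1},{"xyz":[0,0,-0.005],"dr":[0,0,0],"gripper":-1}]'
```

```text
clock: 15.05
ee_pos: [0.521, -0.218, 0.2406]
eef_rot: [0.129, 0.992, -0.0, 0.001]
wrist_force: [0.7, 1.2, 6.3]
finger_gap: 0.271
finger_force: 59.6
clock: 15.55
ee_pos: [0.5214, -0.218, 0.2358]
eef_rot: [0.129, 0.992, -0.0, 0.002]
wrist_force: [1.5, 1.2, 5.7]
finger_gap: 0.272
finger_force: 59.7
```

```bash
python3 -m creep '[{"xyz":[0,0,-0.001],"dr":[0,0,0],"gripper":-1},{"xyz":[0,0,-0.002],"dr":[0,0,0],"gripper":-1},{"xyz":[0,0,-0.003],"dr":[0,0,0],"gripper":-1},{"xyz":[0,0,-0.004],"dr":[0,0,0],"gripper":-1},{"xyz":[0,0,-0.005],"dr":[0,0,0],"gripper":-1}]'
```

```text
clock: 16.05
ee_pos: [0.5216, -0.218, 0.2308]
eef_rot: [0.129, 0.992, -0.0, 0.002]
wrist_force: [2.1, 1.0, 7.0]
finger_gap: 0.268
finger_force: 59.7
```

```bash
python3 -m creep '[{"xyz":[0,0,-0.001],"dr":[0,0,0],"gripper":-1},{"xyz":[0,0,-0.002],"dr":[0,0,0],"gripper":-1},{"xyz":[0,0,-0.003],"dr":[0,0,0],"gripper":-1},{"xyz":[0,0,-0.004],"dr":[0,0,0],"gripper":-1},{"xyz":[0,0,-0.005],"dr":[0,0,0],"gripper":-1}]'
python3 -m creep '[{"xyz":[0,0,-0.001],"dr":[0,0,0],"gripper":-1},{"xyz":[0,0,-0.002],"dr":[0,0,0],"gripper":-1},{"xyz":[0,0,-0.003],"dr":[0,0,0],"gripper":-1},{"xyz":[0,0,-0.004],"dr":[0,0,0],"gripper":-1},{"xyz":[0,0,-0.005],"dr":[0,0,0],"gripper":-1}]'
```

```text
clock: 16.55
ee_pos: [0.5216, -0.218, 0.2257]
eef_rot: [0.129, 0.992, -0.0, 0.002]
wrist_force: [1.5, 1.4, 7.0]
finger_gap: 0.269
finger_force: 59.7
clock: 17.05
ee_pos: [0.5216, -0.218, 0.2207]
eef_rot: [0.129, 0.992, -0.0, 0.002]
wrist_force: [1.5, 1.2, 6.4]
finger_gap: 0.269
finger_force: 59.7
```

```bash
python3 -m creep '[{"xyz":[0,0,-0.001],"dr":[0,0,0],"gripper":-1},{"xyz":[0,0,-0.002],"dr":[0,0,0],"gripper":-1},{"xyz":[0,0,-0.003],"dr":[0,0,0],"gripper":-1},{"xyz":[0,0,-0.004],"dr":[0,0,0],"gripper":-1},{"xyz":[0,0,-0.005],"dr":[0,0,0],"gripper":-1}]'
```

```text
clock: 17.55
ee_pos: [0.5213, -0.218, 0.2154]
eef_rot: [0.129, 0.992, -0.0, 0.002]
wrist_force: [3.2, 0.3, 4.3]
finger_gap: 0.269
finger_force: 59.6
```

```bash
python3 -m creep '[{"xyz":[0,0,-0.001],"dr":[0,0,0],"gripper":-1},{"xyz":[0,0,-0.002],"dr":[0,0,0],"gripper":-1},{"xyz":[0,0,-0.003],"dr":[0,0,0],"gripper":-1},{"xyz":[0,0,-0.004],"dr":[0,0,0],"gripper":-1},{"xyz":[0,0,-0.004],"dr":[0,0,0],"gripper":-1}]'
python3 - <<'E'
from h import *
S,d=bot.capture("side"); save("f",cv2.resize(S[150:220,345:415],(560,560),interpolation=2)); print(bot.state()["wrist_force"])
hs=cv2.cvtColor(S,cv2.COLOR_RGB2HSV); m=(abs(hs[...,0].astype(int)-13)<4)&(hs[...,1]>180)&(hs[...,2]>120)
m[:150]=0;m[220:]=0;m[:,:355]=0;m[:,415:]=0
v,u=np.nonzero(m); print(len(u)); 
if len(u): print(u.mean(),v.mean(),np.median(pts("side",np.c_[u,v],d[v,u]),0))
print(bot.boxes_of("side","plug"))
E
```

```text
clock: 18.05
ee_pos: [0.5196, -0.218, 0.2103]
eef_rot: [0.129, 0.992, 0.0, -0.001]
wrist_force: [0.6, -0.1, -0.9]
finger_gap: 0.269
finger_force: 59.1
[-0.27784365 -1.13936554 -1.14804683]
41
376.7073170731707 210.1951219512195 [ 0.49108216 -0.20404849  0.02275601]
[{'location': [376.0, 202.4], 'score': 0.7}, {'location': [299.8, 293.8], 'score': 0.47}, {'location': [375.7, 208.4], 'score': 0.4}, {'location': [313.2, 182.6], 'score': 0.19}]
```

The force is gone and the orange plug now shows at z≈0.023 in the tray. Withdrawing straight up.

```bash
python3 -m creep '[{"xyz":[0,0,0],"dr":[0,0,0],"gripper":-1},{"xyz":[0,0,0],"dr":[0,0,0],"gripper":-1},{"xyz":[0,0,0.005],"dr":[0,0,0],"gripper":-1},{"xyz":[0,0,0.015],"dr":[0,0,0],"gripper":-1},{"xyz":[0,0,0.03],"dr":[0,0,0],"gripper":-1}]'
python3 -m creep '[{"xyz":[0,0,0.02],"dr":[0,0,0],"gripper":-1},{"xyz":[0,0,0.045],"dr":[0,0,0],"gripper":-1},{"xyz":[0,0,0.07],"dr":[0,0,0],"gripper":-1},{"xyz":[0,0,0.095],"dr":[0,0,0],"gripper":-1},{"xyz":[0,0,0.119],"dr":[0,0,0],"gripper":-1}]'
python3 -m creep '[{"xyz":[0.01,0.03,0],"dr":[0,0,0],"gripper":-1},{"xyz":[0.03,0.07,0],"dr":[0,0,0],"gripper":-1},{"xyz":[0.045,0.115,0],"dr":[0,0,0],"gripper":-1},{"xyz":[0.054,0.16,0],"dr":[0,0,0],"gripper":-1},{"xyz":[0.054,0.205,0],"dr":[0,0,0],"gripper":-1}]'
python3 -m creep '[{"xyz":[0,0.045,0],"dr":[0,0,0],"gripper":-1},{"xyz":[0,0.09,0],"dr":[0,0,0],"gripper":-1},{"xyz":[0,0.13,0],"dr":[0,0,0],"gripper":-1},{"xyz":[0,0.13,0],"dr":[0,0,0],"gripper":-1},{"xyz":[0,0.13,0],"dr":[0,0,0],"gripper":-1}]'
python3 - <<'E'
from h import *
D=[]
for i in range(3): S,d=bot.capture("side"); D.append(d)
d=np.median(D,0); T,_=bot.capture("top"); save("g_top",T); save("g_side",S)
s=bot.state(); print(s["ee_pos"],s["wrist_force"],s["eef_rot"])
a=S[160:310,215:365]; b=T[185:265,210:310]; save("g",np.hstack([cv2.resize(a,(400,400),interpolation=2),cv2.resize(b,(400,400),interpolation=2)]))
vv,uu=np.mgrid[150:310,230:360]; uv=np.c_[uu.ravel(),vv.ravel()]; P=pts("side",uv,d[uv[:,1],uv[:,0]])
x,y=s["ee_pos"][:2]
rod=(P[:,2]>.213)&(P[:,2]<.32)&(np.hypot(P[:,0]-x,P[:,1]-y)<.012); print("rod",rod.sum(),P[rod].mean(0),P[rod,2].min())
k=(P[:,2]>.125)&(P[:,2]<.16)&(np.hypot(P[:,0]-.5744,P[:,1]-.2386)<.1)
Q=P[k]; print("socket-ish",k.sum())
r=k&(P[:,2]>.144)&(P[:,2]<.157)&(np.hypot(P[:,0]-.5744,P[:,1]-.2386)<.045); print(r.sum(),P[r].mean(0),P[r].min(0),P[r].max(0),cv2.minEnclosingCircle(P[r,:2].astype(np.float32)))
E
```

```text
clock: 18.65
ee_pos: [0.5198, -0.2179, 0.2413]
eef_rot: [0.129, 0.992, 0.0, -0.0]
wrist_force: [0.2, 0.1, -1.9]
finger_gap: 0.27
finger_force: 59.1
clock: 19.15
ee_pos: [0.5198, -0.218, 0.362]
eef_rot: [0.129, 0.992, -0.0, 0.001]
wrist_force: [-0.5, 0.1, -1.2]
finger_gap: 0.271
finger_force: 59.1
clock: 19.65
ee_pos: [0.5748, -0.0111, 0.3607]
eef_rot: [0.129, 0.992, 0.0, 0.001]
wrist_force: [1.9, 0.1, -1.4]
finger_gap: 0.269
finger_force: 59.1
clock: 20.15
ee_pos: [0.5738, 0.1179, 0.3604]
eef_rot: [0.128, 0.992, -0.0, 0.0]
wrist_force: [-1.0, -0.6, -1.7]
finger_gap: 0.271
finger_force: 59.1
[0.5741714  0.11537192 0.36017647] [ 0.57958702 -0.39615833 -0.61001728] [ 1.29933035e-01  9.91522715e-01 -1.98702467e-04  2.71255445e-04]
rod 128 [0.57197022 0.12020704 0.26929174] 0.21584437582519575
socket-ish 196
67 [0.57706926 0.23637624 0.14955401] [0.5580805  0.22322943 0.1440905 ] [0.59164522 0.2564445  0.15423583] ((0.5741574168205261, 0.23970919847488403), 0.017923567444086075)
```

View pics/g.png

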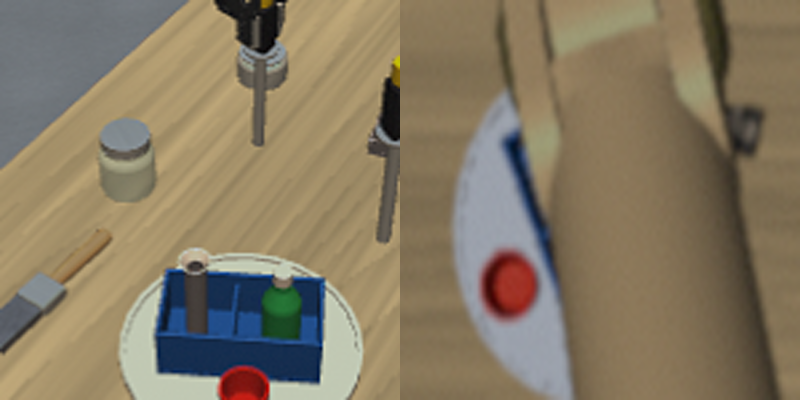

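The Susan is unmoved, with the socket rim at crop (196,258) and computed at (0.574,0.239), the same as at pick-up. Moving back above it and lowering.

```bash
python3 -m creep '[{"xyz":[0,0.04,0],"dr":[0,0,0],"gripper":-1},{"xyz":[0.0004,0.08,0],"dr":[0,0,0],"gripper":-1},{"xyz":[0.0004,0.11,0],"dr":[0,0,0],"gripper":-1},{"xyz":[0.0004,0.1216,0],"dr":[0,0,0],"gripper":-1},{"xyz":[0.0004,0.1216,0],"dr":[0,0,0],"gripper":-1}]'
python3 -m creep '[{"xyz":[0,0,-0.01],"dr":[0,0,0],"gripper":-1},{"xyz":[0,0,-0.025],"dr":[0,0,0],"gripper":-1},{"xyz":[0,0,-0.04],"dr":[0,0,0],"gripper":-1},{"xyz":[0,0,-0.05],"dr":[0,0,0],"gripper":-1},{"xyz":[0,0,-0.05],"dr":[0,0,0],"gripper":-1}]'
python3 -m creep '[{"xyz":[0,0,-0.004],"dr":[0,0,0],"gripper":-1},{"xyz":[0,0,-0.008],"dr":[0,0,0],"gripper":-1},{"xyz":[0,0,-0.012],"dr":[0,0,0],"gripper":-1},{"xyz":[0,0,-0.016],"dr":[0,0,0],"gripper":-1},{"xyz":[0,0,-0.02],"dr":[0,0,0],"gripper":-1}]'
```

```text
clock: 20.85
ee_pos: [0.5743, 0.2394, 0.3596]
eef_rot: [0.128, 0.992, 0.0, -0.0]
wrist_force: [0.1, -1.3, -1.0]
finger_gap: 0.27
finger_force: 59.2
clock: 21.35
ee_pos: [0.5741, 0.2366, 0.3081]
eef_rot: [0.13, 0.992, -0.001, -0.001]
wrist_force: [0.8, -0.0, -0.9]
finger_gap: 0.268
finger_force: 59.2
clock: 21.85
ee_pos: [0.5744, 0.2387, 0.2896]
eef_rot: [0.129, 0.992, 0.0, 0.0]
wrist_force: [-0.2, -0.8, -1.5]
finger_gap: 0.275
finger_force: 59.2
```

```bash
python3 -m creep '[{"xyz":[0,0,-0.01],"dr":[0,0,0],"gripper":-1},{"xyz":[0,0,-0.025],"dr":[0,0,0],"gripper":-1},{"xyz":[0,0,-0.04],"dr":[0,0,0],"gripper":-1},{"xyz":[0,0,-0.055],"dr":[0,0,0],"gripper":-1},{"xyz":[0,0,-0.07],"dr":[0,0,0],"gripper":-1}]'
python3 -m creep '[{"xyz":[0,0,-0.015],"dr":[0,0,0],"gripper":-1},{"xyz":[0,0,-0.028],"dr":[0,0,0],"gripper":-1},{"xyz":[0,0,-0.034],"dr":[0,0,0],"gripper":-1},{"xyz":[0,0,-0.037],"dr":[0,0,0],"gripper":-1},{"xyz":[0,0,-0.037],"dr":[0,0,0],"gripper":-1}]'
python3 -m creep '[{"xyz":[0,0,-0.001],"dr":[0,0,0],"gripper":-1},{"xyz":[0,0,-0.002],"dr":[0,0,0],"gripper":-1},{"xyz":[0,0,-0.003],"dr":[0,0,0],"gripper":-1},{"xyz":[0,0,-0.003],"dr":[0,0,0],"gripper":-1}]'
```

```text
clock: 22.35
ee_pos: [0.5743, 0.2386, 0.2186]
eef_rot: [0.129, 0.992, -0.0, -0.0]
wrist_force: [0.4, 0.3, -1.3]
finger_gap: 0.273
finger_force: 59.2
clock: 22.85
ee_pos: [0.5745, 0.2386, 0.1826]
eef_rot: [0.129, 0.992, -0.0, -0.0]
wrist_force: [0.1, 0.1, -0.5]
finger_gap: 0.27
finger_force: 59.2
clock: 23.25
ee_pos: [0.5744, 0.2386, 0.1799]
eef_rot: [0.129, 0.992, 0.0, 0.0]
wrist_force: [0.6, 0.3, -1.7]
finger_gap: 0.268
finger_force: 59.2
```

Near home. Opening slowly so the brush drops the last bit, then retreating straight up.

```bash
python3 -m creep '[{"xyz":[0,0,0],"dr":[0,0,0],"gripper":-0.4},{"xyz":[0,0,0],"dr":[0,0,0],"gripper":-0.2},{"xyz":[0,0,0],"dr":[0,0,0],"gripper":0.1},{"xyz":[0,0,0],"dr":[0,0,0],"gripper":0.3},{"xyz":[0,0,0],"dr":[0,0,0],"gripper":0.3}]' 20
python3 -m creep '[{"xyz":[0,0,0.01],"dr":[0,0,0],"gripper":0.3},{"xyz":[0,0,0.03],"dr":[0,0,0],"gripper":0.3},{"xyz":[0,0,0.06],"dr":[0,0,0],"gripper":0.3},{"xyz":[0,0,0.1],"dr":[0,0,0],"gripper":0.3},{"xyz":[0,0,0.14],"dr":[0,0,0],"gripper":0.3}]'
python3 -m creep '[{"xyz":[0,0,0],"dr":[0,0,0],"gripper":0.3},{"xyz":[0,0,0],"dr":[0,0,0],"gripper":0.3},{"xyz":[0,0,0],"dr":[0,0,0],"gripper":0.3},{"xyz":[0,0,0],"dr":[0,0,0],"gripper":0.3},{"xyz":[0,0,0],"dr":[0,0,0],"gripper":0.3}]'
python3 - <<'E'
from h import *
S,d=bot.capture("side"); s=bot.state(); print(s["ee_pos"],s["wrist_force"])
for u,v in((287,240),(366,187)):
    hs=cv2.cvtColor(S,cv2.COLOR_RGB2HSV); m=(abs(hs[...,0].astype(int)-27)<6)&(hs[...,1]>190)&(hs[...,2]>90)
    mm=np.zeros_like(m); mm[v-14:v+14,u-9:u+9]=1; mm&=m
    y,x=np.nonzero(mm); P=pts("side",np.c_[x,y],d[y,x]); print(len(x),x.mean(),y.mean(),np.median(P,0),np.percentile(P[:,2],[5,95]))
save("z",np.hstack([cv2.resize(S[210:310,240:340],(400,400),interpolation=2),cv2.resize(S[150:225,340:415],(400,400),interpolation=2)]))
E
```

```text
clock: 23.75
ee_pos: [0.5745, 0.2386, 0.1798]
eef_rot: [0.129, 0.992, 0.0, 0.0]
wrist_force: [-0.3, -0.4, -0.2]
finger_gap: 0.652
finger_force: 0.0
clock: 24.25
ee_pos: [0.5741, 0.2384, 0.3218]
eef_rot: [0.129, 0.992, -0.0, -0.0]
wrist_force: [1.1, 0.2, 0.9]
finger_gap: 0.648
finger_force: 0.0
clock: 24.75
ee_pos: [0.5741, 0.2384, 0.3187]
eef_rot: [0.129, 0.992, -0.001, -0.001]
wrist_force: [-0.1, 1.0, 0.8]
finger_gap: 0.651
finger_force: 0.0
[0.57417306 0.23845969 0.31880949] [-0.1753262  -0.008521    0.99087034]
57 287.64912280701753 239.5438596491228 [0.570912   0.2424431  0.22301396] [0.20953286 0.2274071 ]
94 366.2659574468085 186.51063829787233 [ 0.4704172  -0.01026849  0.26584369] [0.24858506 0.27312242]
```

View pics/z.png

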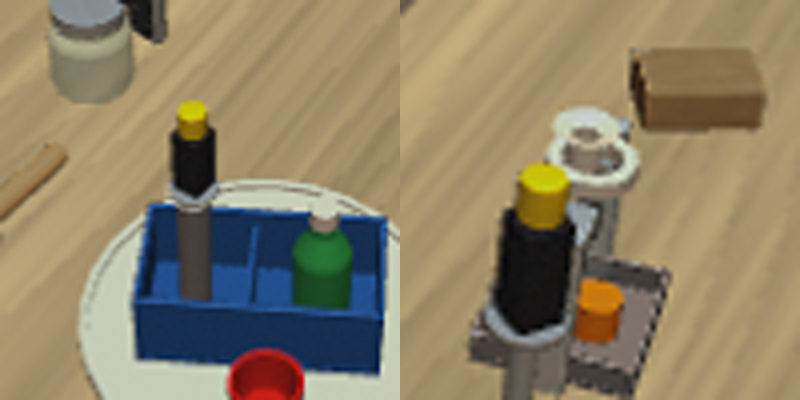

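The brush is upright and home in its socket (crop (193,150), top at the same height as at the start). The plug stands upright in the tray (crop (598,310)). Handing in.

```bash
python3 -c "
from station import bot
print(bot.job_done())"
```

```text
the job is handed in; nothing more can be done
None
```

The job is handed in: the plug stands in the tray, the brush is upright and fully home in its socket, the gripper is clear, and the last wrist-force readings while pushing showed roughly 6–8 N. No verdict came back.

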